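Put away the microscope optics

TASK

Clear the loose optics on the microscope desk into their storage places: the larger objective upright in the wide pot, the smaller objective upright in the narrow pot, one filter cube flat in each bay of the two-bay tray with its top window facing up, and the adapter ring over the post, lying flat on its foot. Lower each piece into its place instead of dropping it, and leave everything released and at rest.

Things in the scene. Friction and masses are not known exactly. Their poses are not given: they have to be found in the camera images.
- objective_large: The larger microscope objective, standing nose down: round steel barrel 36 mm in diameter from 8 to 55 mm up, narrowing below to 29 mm at the foot, brass thread 25 mm in diameter on top, 62 mm high in all; 165 to 290 g. Loose. Origin: centre of its underside, z up; starts standing on the desk.
- objective_small: The smaller microscope objective, standing nose down: round steel barrel 26 mm in diameter from 6 to 43 mm up, narrowing below to 22 mm at the foot, brass thread 20 mm in diameter on top, 48 mm high in all; 75 to 130 g. Loose. Origin: centre of its underside, z up; starts standing on the desk.
- filter_cube_1: Microscope filter cube: dark metal block 34 mm (its x) by 42 mm (its y) by 42 mm high, with a round glass window in its top and in the two y faces; 70 to 120 g. The two cubes are alike. Any yaw. Loose. Origin: centre of its underside, z up; starts standing on the desk.
- filter_cube_2: Microscope filter cube: dark metal block 34 mm (its x) by 42 mm (its y) by 42 mm high, with a round glass window in its top and in the two y faces; 70 to 120 g. The two cubes are alike. Any yaw. Loose. Origin: centre of its underside, z up; starts standing on the desk.
- adapter_ring: Flat aluminium adapter ring lying on the desk: outer diameter 54 mm, hole 34 mm, 14 mm thick; 45 to 80 g. Loose. Origin: centre of its underside, z up.
- pot_wide: The wide round grey plastic pot, open on top, fixed to the desk: outer diameter 68 mm, inner 62 mm, inner floor 4 mm and rim 20 mm above the desk. Home of the larger objective. Origin: centre of its underside.
- pot_narrow: The narrow round grey plastic pot, open on top, fixed to the desk: outer diameter 50 mm, inner 44 mm, inner floor 4 mm and rim 17 mm above the desk. Home of the smaller objective. Origin: centre of its underside.
- cube_tray: Shallow grey plastic tray fixed to the desk, 70 mm (its x) by 140 mm (its y), with two square bays side by side along its y, centred 35 mm to either side of the middle; each bay is 62 mm (x) by 62 mm (y) inside, its floor 4 mm and the walls and the divider 14 mm above the desk. Home of the filter cubes. Origin: centre of its underside.
- ring_post: Upright steel post 12 mm in diameter on a round grey foot 44 mm in diameter and 8 mm high, fixed to the desk; the top of the post is 44 mm above the desk. Home of the adapter ring, which slips over it and lies on the foot. Origin: centre of its underside.

How it is judged:
At the end, for the whole second after the job is handed in: Undersides over the desk: each objective 1 to 8 mm inside its own pot, cubes 1 to 8 mm in different bays of the tray (within 16 mm of bay centre along tray axes), ring around the post 5 to 12 mm; all upright within 0.12 rad, released and at rest (horizontal distance between objective_large and pot_wide below 0.017 m and z of objective_large in the frame of pot_wide between 0.001 and 0.008 m and angle between each of objective_large, objective_small, adapter_ring, filter_cube_1, filter_cube_2's own z axis and vertical below 0.12 rad and horizontal distance between objective_small and pot_narrow below 0.013 m and z of objective_small in the frame of pot_narrow between 0.001 and 0.008 m and horizontal distance between adapter_ring and ring_post below 0.014 m and z of adapter_ring in the frame of ring_post between 0.005 and 0.012 m and z of filter_cube_1 in the frame of cube_tray between 0.001 and 0.008 m and z of filter_cube_2 in the frame of cube_tray between 0.001 and 0.008 m and ((x of filter_cube_1 in the frame of cube_tray between -0.016 and 0.016 m and y of filter_cube_1 in the frame of cube_tray between 0.019 and 0.051 m and x of filter_cube_2 in the frame of cube_tray between -0.016 and 0.016 m and y of filter_cube_2 in the frame of cube_tray between -0.051 and -0.019 m) or (x of filter_cube_1 in the frame of cube_tray between -0.016 and 0.016 m and y of filter_cube_1 in the frame of cube_tray between -0.051 and -0.019 m and x of filter_cube_2 in the frame of cube_tray between -0.016 and 0.016 m and y of filter_cube_2 in the frame of cube_tray between 0.019 and 0.051 m)) and linear speed of each of objective_large, objective_small, filter_cube_1, filter_cube_2, adapter_ring below 0.02 m/s and angular speed of each of objective_large, objective_small, filter_cube_1, filter_cube_2, adapter_ring below 0.3 rad/s); the robot touches nothing.
It fails at once if objective large is dropped into its place (moving faster than 0.7 m/s within 30 mm above the seat: a fall of more than about 25 mm) (horizontal distance between objective_large and pot_wide below 0.03 m and z of objective_large in the frame of pot_wide below 0.03 m and linear speed of objective_large above 0.7 m/s).
It fails at once if objective small is dropped into its place (moving faster than 0.7 m/s within 30 mm above the seat: a fall of more than about 25 mm) (horizontal distance between objective_small and pot_narrow below 0.03 m and z of objective_small in the frame of pot_narrow below 0.03 m and linear speed of objective_small above 0.7 m/s).
It fails at once if adapter ring is dropped into its place (moving faster than 0.7 m/s within 30 mm above the seat: a fall of more than about 25 mm) (horizontal distance between adapter_ring and ring_post below 0.03 m and z of adapter_ring in the frame of ring_post below 0.03 m and linear speed of adapter_ring above 0.7 m/s).
It fails at once if filter cube 1 is dropped into its place (moving faster than 0.7 m/s within 30 mm above the seat: a fall of more than about 25 mm) (horizontal distance between filter_cube_1 and cube_tray below 0.07 m and z of filter_cube_1 in the frame of cube_tray below 0.03 m and linear speed of filter_cube_1 above 0.7 m/s).
It fails at once if filter cube 2 is dropped into its place (moving faster than 0.7 m/s within 30 mm above the seat: a fall of more than about 25 mm) (horizontal distance between filter_cube_2 and cube_tray below 0.07 m and z of filter_cube_2 in the frame of cube_tray below 0.03 m and linear speed of filter_cube_2 above 0.7 m/s).
It also fails if it takes over 128 s, if anything falls off the work surface, if the arm or the gripper's body presses on something with over 40 N, if the wrist force passes 120 N, or if a joint passes its speed limit or range.

ROBOT

A 6-joint arm with a two-finger parallel gripper is mounted at the origin on the work surface. World frame = base frame: x ahead of the robot, y to its left, z up, the work surface at z = 0. Lengths are in m, angles in rad, forces in N, time in s.
With the tool pointing down it reaches from about 0.25 to 0.775 m from the base axis. Payload 4 kg.
Tool frame: the origin (TCP) lies midway between the tips of the shut fingers; the grasp point (between the pads) lies 19 mm behind it; z points along the fingers, y is the line along which they close (so a half turn about z gives the same grasp; the last joint's range is limited). The gripper opens to 94 mm and grips with 3 to 60 N. Pads are 16 mm wide; open, the fingers measure 119 mm over their backs; the gripper's body (75 mm by 177 mm) begins 78 mm behind the grasp point.
Start: joints at [1.1, 0.087, 1.371, -0, 1.684, -0.103], TCP at [0.198, 0.513, 0.206] pointing down, gripper open.
Joint ranges: [-3.1, 3.1], [-0.76, 2.03], [0.27, 2.55], [-1.08, 4.22], [0.17, 2.65], [-2.57, 2.57]. Speed limits (rad/s): [2.79, 2.79, 3.14, 3.14, 3.14, 3.14].

INTERFACE

Orientations are given as [roll, pitch, yaw] about the fixed x, y, z axes, in that order (R = Rz(yaw) Ry(pitch) Rx(roll)).
In Python, from bench import get_obs, snapshot, close_job gives the robot as it stands. The module is installed in compiled form; this text tells all that it offers.
- The arm moves only by the tool drive_tool, never from a script. Its argument "commands" is a list of rows, each a list of 6 numbers: the shift along the tool's x, y, z in units of 0.04 m (1.0 is 0.04 m), then the turn, a rotation vector about the tool's x, y, z in units of 0.1 rad (1.0 is 0.1 rad). In form: [[dx, dy, dz, wx, wy, wz], ...]. A call has 1 to 20 rows; each row shifts and turns the commanded pose from where the row before left it, along the tool's axes as they then stand; what a row does not reach is not made up. A row lasts 1/8 s, in which the tool goes at most 62.5 mm and 10.7 degrees, less where a joint would pass 70% of its speed; a pose out of reach is approached as far as the arm can. A call with a number of a shift or a turn outside -1 to 1 is refused whole. A call with a gripper value outside its range is refused whole. "gripper" is the closure, from 0 (fully open) to 1 (shut), set as the call begins (left out, the last holds). The fingers move at their own pace and stop on an object; the grip force is fixed at half the most. Time passes only in rows, so rows that do not move let the fingers close. It gives the time, the measured TCP pose, the force, the opening and the grip force at its end, in the units of the state.
- get_obs(): the state, without advancing time (a new reading comes with each control period).
- snapshot(name): name is "scene" or "top" or "wrist"; returns a dict with "image" (420x560x3 uint8, blue, green, red), "range_z" (420x560 float32, m along the optical axis (not along the pixel's ray), 0 where there is no reading), "fx", "fy", "cx", "cy" (pixels), "rvec" (rotation vector, rad) and "tvec" (3), from world to camera coordinates, as OpenCV has them. Camera axes: x right, y down, z forward; pixel columns grow to the right and rows downward; lengths in m; the calibration is good to about 2 mm. The wrist camera is an equidistant fisheye: a pixel r from the principal point sees the ray r / f radians off the axis. A picture is of the moment at which its call begins.
- close_job(): hands the job in; it is judged then, once.
The state is a dict: "time": time; "joint_positions": joint angles; "qvel": joint speeds; "joint_torque": joint torques, N m; "tool_pos": TCP position; "ee_rot": TCP orientation; "wrist_force": force on the tool from outside, world axes, zero at the start; "wrist_torque": the same for the moment, N m; "width": finger opening in m; "finger_force": force on a finger pad.
Only numpy, scipy, OpenCV 4.12 (cv2) and the standard library are available. Lean on these libraries where they do the work, as an engineer would, in place of code of your own. Each camera call takes 0.05 s, during which the arm holds its last target. There are 200 camera calls.

## Working session

There is one attempt and no reset: what is moved stays moved. The work goes in short steps, Python scripts to look and compute and a tool call to move; the robot and the scene stay as the last step left them, time stands still between calls to the robot, and variables do not carry over. Pictures are saved under pics/ and viewed, at most 14 in all, crops included, and the job is handed in when it is done.

Besides the shell and the picture viewer there is one more tool, called after "Request:" by a JSON object that holds its "api" and its "payload". drive_tool: Moves the arm, as the interface text tells. Its arguments: {"type":"object","properties":{"commands":{"type":"array"},"gripper":{"type":"number"}},"required":["commands"]}

```bash
mkdir -p pics; cat > h.py <<'E'
import numpy as np, cv2
from bench import get_obs, snapshot, close_job
def cloud(s):
    z=s["range_z"]; v,u=np.mgrid[0:z.shape[0],0:z.shape[1]]
    P=np.dstack([(u-s["cx"])/s["fx"]*z,(v-s["cy"])/s["fy"]*z,z])
    R=cv2.Rodrigues(np.array(s["rvec"],float))[0]
    W=(P-np.array(s["tvec"]).ravel())@R
    W[z<=0]=np.nan
    return W
E
python3 - <<'E'
from h import *
for n in("top","scene"):
    s=snapshot(n); cv2.imwrite(f"pics/{n}0.png",s["image"]); W=cloud(s); np.save(n+".npy",W)
    R=cv2.Rodrigues(np.array(s["rvec"],float))[0]; print(n,s["fx"],-R.T@np.array(s["tvec"]).ravel())
    m=(W[...,2]>0.006)&(W[...,2]<.1)
    k,l,st,c=cv2.connectedComponentsWithStats(m.astype(np.uint8))
    for i in range(1,k):
        if st[i,4]>40:
            p=W[l==i]; print(st[i],p.min(0).round(3),p.max(0).round(3),np.median(p,0).round(3))
o=get_obs();print(o)
E
```

```text
top 472.5720741374875 [0.35483182 0.00334121 1.38129133]
[ 191   72  136   52 5697] [ 0.76  -0.153  0.006] [0.913 0.251 0.027] [0.832 0.049 0.016]
[349  81  27  34 655] [ 0.778 -0.3    0.006] [ 0.884 -0.224  0.041] [ 0.826 -0.258  0.029]
[543 110  17  14  54] [ 0.72  -0.832  0.007] [ 0.786 -0.748  0.1  ] [ 0.744 -0.773  0.098]
[527 112  33  35 282] [ 0.655 -0.788  0.09 ] [ 0.753 -0.703  0.1  ] [ 0.701 -0.751  0.098]
[ 467  115   93   98 3906] [ 0.48  -0.815  0.006] [ 0.746 -0.569  0.1  ] [ 0.6   -0.626  0.097]
[ 39 120  37  30 450] [0.685 0.593 0.006] [0.75  0.657 0.1  ] [0.704 0.603 0.062]
[ 212  150   46   35 1070] [0.575 0.054 0.007] [0.678 0.186 0.061] [0.623 0.121 0.022]
[288 150  52  32 365] [ 0.58  -0.186  0.006] [ 0.671 -0.037  0.023] [ 0.627 -0.113  0.012]
[  51  159   32   88 1162] [0.4   0.56  0.006] [0.652 0.636 0.1  ] [0.518 0.591 0.055]
[270 159  13  21  86] [ 0.589 -0.019  0.006] [0.649 0.017 0.013] [ 0.612 -0.005  0.008]
[   0  160   60   98 3251] [0.371 0.612 0.006] [0.635 0.809 0.1  ] [0.499 0.708 0.057]
[372 174  18  17 107] [ 0.55  -0.331  0.006] [ 0.598 -0.282  0
[... 3710 characters left out ...]
'joint_positions': array([ 1.09988541e+00,  8.79181430e-02,  1.37210328e+00, -2.78411904e-05,
        1.68360713e+00, -1.03066666e-01]), 'qvel': array([-3.54774438e-04,  5.01848059e-04, -4.19746695e-03,  2.74677340e-06,
        6.93510841e-04,  2.13355825e-05]), 'joint_torque': array([ 2.14019150e-03, -3.41250300e+01, -3.03303766e+01,  7.20460271e-02,
        3.04064678e-02, -1.18274615e-04]), 'tool_pos': array([0.19755135, 0.51276207, 0.2044009 ]), 'ee_rot': array([-3.13956471e+00, -1.81938565e-04,  2.77374511e+00]), 'wrist_force': array([-0.68248626, -1.40588011, -0.46943996]), 'wrist_torque': array([-0.01090106,  0.00691482, -0.00462114]), 'finger_force': 0.0, 'width': 0.0938514785967521}
```

View pics/top0.png

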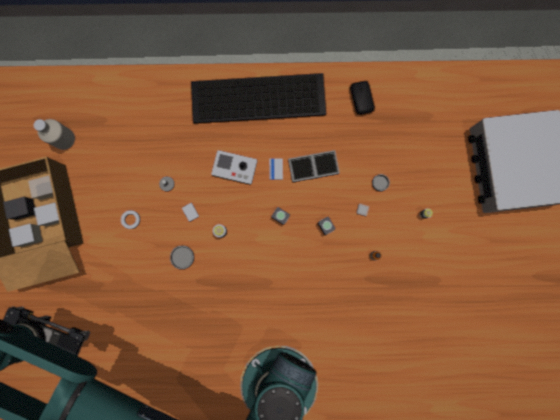

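View pics/scene0.png

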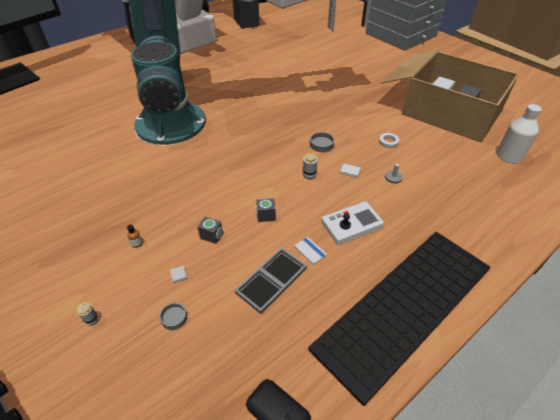

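```bash
python3 - <<'E'
from h import *
G={"OL":(.437,.162,.07,.03),"OS":(.48,-.43,.06,.03),"C1":(.48,-.012,.05,.03),"C2":(.448,-.143,.05,.03),"ring":(.475,.424,.05,.007),"PW":(.365,.273,.05,.013),"PN":(.575,-.307,.05,.011),"tray":(.627,-.112,.1,.008),"post":(.581,.32,.04,.005)}
for k,(x,y,r,z0) in G.items():
    for n in("top","scene"):
        W=np.load(n+".npy"); m=(np.hypot(W[...,0]-x,W[...,1]-y)<r)&(W[...,2]>z0)
        zz=W[m][:,2]; m&=W[...,2]>np.percentile(zz,40)-.004 if k in("OL","OS","C1","C2") else True
        p=W[m]; (c,s,a)=cv2.minAreaRect((p[:,:2]*1000).astype(np.float32))
        print(k,n,len(p),np.round(c,1),np.round(s,1),round(a,1),"mid",((p.min(0)+p.max(0))/2).round(3),"zmax",np.percentile(p[:,2],95).round(3))
s=snapshot("scene")["image"]; t=snapshot("top")["image"]
a=cv2.resize(s[185:255,185:300],None,fx=6,fy=6,interpolation=2)[:, :390*2]
b=cv2.resize(t[195:245,260:345],None,fx=7,fy=7,interpolation=2)
H=np.zeros((420+0,690,3),np.uint8);
cv2.imwrite("pics/cubes_s.png",a); cv2.imwrite("pics/cubes_t.png",b)
E
```

```text
OL top 119 [436.6 161. ] [32.1 32.7] 30.6 mid [0.438 0.162 0.061] zmax 0.065
OL scene 137 [440.7 159.5] [33.7 33.4] 55.5 mid [0.437 0.163 0.056] zmax 0.063
OS top 61 [ 478.7 -431.1] [22.1 23. ] 89.9 mid [ 0.479 -0.431  0.049] zmax 0.052
OS scene 168 [ 482.  -430.2] [24.7 23.7] 68.6 mid [ 0.482 -0.43   0.045] zmax 0.049
C1 top 172 [478.7 -11.8] [42.8 34.4] 57.5 mid [ 0.479 -0.012  0.043] zmax 0.047
C1 scene 221 [479.6 -12.1] [41.6 35.3] 58.0 mid [ 0.481 -0.011  0.041] zmax 0.043
C2 top 168 [ 448.2 -143.2] [41.5 34.1] 28.4 mid [ 0.447 -0.143  0.044] zmax 0.047
C2 scene 258 [ 449.1 -142. ] [42.5 35.3] 29.9 mid [ 0.45  -0.143  0.041] zmax 0.044
ring top 180 [475.3 413.9] [52.8 74.1] 2.8 mid [0.475 0.414 0.014] zmax 0.018
ring scene 161 [475.3 424. ] [51.5 54.1] 87.3 mid [0.476 0.424 0.012] zmax 0.015
PW top 94 [364.3 273.9] [67.  62.9] 89.4 mid [0.364 0.274 0.019] zmax 0.024
PW scene 131 [365.4 273.3] [63.6 71.7] 47.5 mid [0.365 0.273 0.017] zmax 0.02
PN top 69 [ 574.3 -306.6] [47.9 47.9] 87.1 mid [ 0.574 -0.307  0.018] zmax 0.02
PN scene 189 [ 575.5 -306.6] [48.8 49. ] 71.6 mid [ 0.575 -0.307  0.015] zmax 0.018
tray top 384 [643.9 -93.9] [136.3 171. ] 17.8 mid [ 0.644 -0.099  0.016] zmax 0.018
tray scene 691 [ 626.2 -110.9] [ 72.4 141.9] 9.7 mid [ 0.627 -0.111  0.013] zmax 0.015
post top 161 [581.7 316.5] [53.5 74.1] 80.4 mid [0.583 0.317 0.027] zmax 0.042
post scene 199 [579.8 322.6] [42.2 43.9] 38.8 mid [0.581 0.322 0.025] zmax 0.042
```

View pics/cubes_s.png

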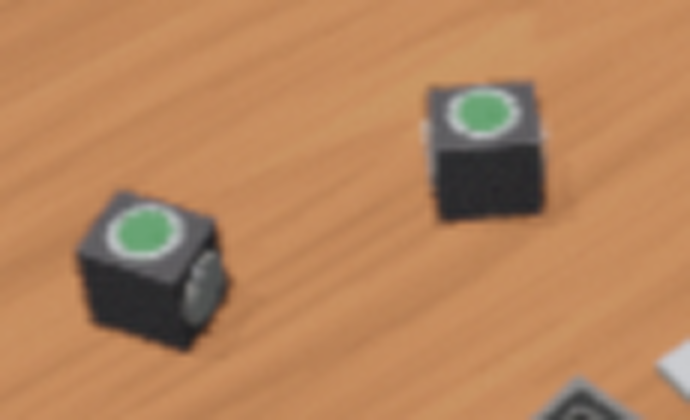

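View pics/cubes_t.png

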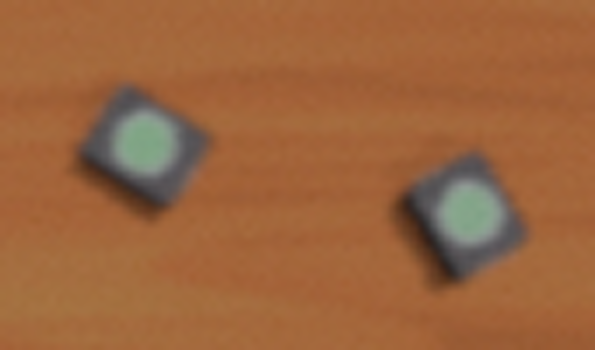

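The crops show both cubes upright with the green window up. In the scene crop, cube 1 is at (480,150) and cube 2 at (150,270), and cube 2 has a side window facing the camera. The rectangle fits agree with the sizes given. The ring goes first.

```bash
cat > d.py <<'E'
import sys
from h import *
from scipy.spatial.transform import Rotation as Ro
# usage: d.py yaw_deg x y z [x y z ...]: turn (units of .1 rad), then shifts in tool units
o=get_obs(); a=[float(v) for v in sys.argv[1:]]
R0=Ro.from_euler("xyz",o["ee_rot"]); R=Ro.from_euler("ZX",[np.radians(a[0]),np.pi])
print("t",o["time"],"turn",((R0.inv()*R).as_rotvec()/.1).round(2))
p=np.array(o["tool_pos"])
for q in np.reshape(a[1:],(-1,3)):
    s=R.inv().apply(q-p)/.04; print(q,s.round(2)); p=q
E
python3 d.py 158.9 .4755 .424 .2 .4755 .424 .003 .4755 .424 .08
```

```text
t 0.2 turn [-0.01 -0.    0.  ]
[0.4755 0.424  0.2   ] [-7.28  0.43  0.12]
[0.4755 0.424  0.003 ] [ 0.   -0.    4.92]
[0.4755 0.424  0.08  ] [ 0.    0.   -1.92]
```

Request:
{"api": "drive_tool", "payload": {"commands": [[-0.5, 0.03, 0, 0, 0, 0], [-0.8, 0.05, 0, 0, 0, 0], [-0.8, 0.05, 0, 0, 0, 0], [-0.8, 0.05, 0, 0, 0, 0], [-0.8, 0.05, 0, 0, 0, 0], [-0.8, 0.05, 0, 0, 0, 0], [-0.8, 0.05, 0.2, 0, 0, 0], [-0.8, 0.05, 0.5, 0, 0, 0], [-0.7, 0.03, 0.6, 0, 0, 0], [-0.48, 0.02, 0.6, 0, 0, 0], [0, 0, 0.6, 0, 0, 0], [0, 0, 0, 0, 0, 0], [0, 0, 0, 0, 0, 0]], "gripper": 0}}

```text
time: 1.82
tool_pos: [0.4765, 0.4245, 0.1065]
ee_rot: [3.14, 0.001, 2.773]
wrist_force: [0.4, -0.2, 0.1]
width: 0.0941
finger_force: 0.0
```

```bash
python3 d.py 158.9 .4755 .424 .003; python3 - <<'E'
from h import *
s=snapshot("wrist"); im=s["image"]; cv2.imwrite("pics/w1.png",im); print(s["fx"],s["cx"],s["cy"])
R=cv2.Rodrigues(np.array(s["rvec"],float))[0]
for p in([.4755,.424,.014],[.581,.321,.044],[.437,.162,.062]):
    q=R@np.array(p)+np.array(s["tvec"]).ravel(); th=np.arctan2(np.hypot(*q[:2]),q[2]); u=q[:2]/np.hypot(*q[:2])*th*s["fx"]+[s["cx"],s["cy"]]; print(u.round())
E
```

```text
t 1.825 turn [0.01 0.01 0.  ]
[0.4755 0.424  0.003 ] [ 0.02 -0.02  2.59]
325.19226210127806 282.9542796439222 205.7553979777275
[284. 206.]
[223. 353.]
[ 24. 274.]
```

View pics/w1.png

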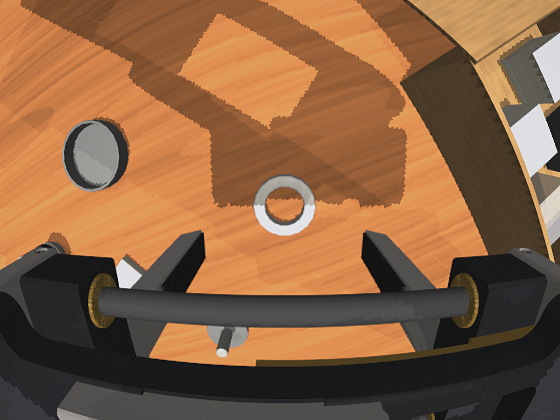

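The wrist view puts the ring centre at (285,205), against a predicted (284,206), so the calibration holds. Next I lower and grip it.

Request:
{"api": "drive_tool", "payload": {"commands": [[0.02, -0.02, 0.6, 0, 0, 0], [0, 0, 0.8, 0, 0, 0], [0, 0, 0.6, 0, 0, 0], [0, 0, 0.3, 0, 0, 0], [0, 0, 0.25, 0, 0, 0], [0, 0, 0, 0, 0, 0], [0, 0, 0, 0, 0, 0]]}}

```text
time: 2.75
tool_pos: [0.4753, 0.4246, 0.0047]
ee_rot: [3.14, 0.001, 2.774]
wrist_force: [0.4, -0.0, -0.2]
width: 0.0941
finger_force: 0.0
```

Request:
{"api": "drive_tool", "payload": {"commands": [[0, 0, 0, 0, 0, 0], [0, 0, 0, 0, 0, 0], [0, 0, 0, 0, 0, 0], [0, 0, 0, 0, 0, 0], [0, 0, 0, 0, 0, 0], [0, 0, 0, 0, 0, 0], [0, 0, 0, 0, 0, 0], [0, 0, 0, 0, 0, 0]], "gripper": 1}}

```text
time: 3.75
tool_pos: [0.4747, 0.4242, 0.0036]
ee_rot: [3.141, 0.0, 2.774]
wrist_force: [0.8, 0.2, -0.0]
width: 0.0529
finger_force: 30.0
```

```bash
python3 d.py 158.9 .4755 .424 .085 .581 .321 .085 .581 .321 .014
```

```text
t 3.75 turn [0. 0. 0.]
[0.4755 0.424  0.085 ] [-0.02  0.   -2.04]
[0.581 0.321 0.085] [-3.39 -1.45 -0.  ]
[0.581 0.321 0.014] [ 0.   -0.    1.78]
```

Request:
{"api": "drive_tool", "payload": {"commands": [[0, 0, -0.3, 0, 0, 0], [0, 0, -0.6, 0, 0, 0], [0, 0, -0.7, 0, 0, 0], [0, 0, -0.4, 0, 0, 0], [-0.4, -0.2, 0, 0, 0, 0], [-0.8, -0.35, 0, 0, 0, 0], [-0.8, -0.35, 0, 0, 0, 0], [-0.8, -0.35, 0, 0, 0, 0], [-0.4, -0.15, 0, 0, 0, 0], [-0.2, -0.05, 0, 0, 0, 0], [0, 0, 0, 0, 0, 0], [0, 0, 0, 0, 0, 0]]}}

```text
time: 5.25
tool_pos: [0.58, 0.322, 0.0834]
ee_rot: [3.141, -0.001, 2.775]
wrist_force: [0.3, 0.9, -1.0]
width: 0.0532
finger_force: 30.0
```

```bash
python3 d.py 158.9 .581 .321 .014; python3 - <<'E'
from h import *
cv2.imwrite("pics/w2.png",snapshot("wrist")["image"])
E
```

```text
t 5.25 turn [ 0.   -0.01  0.02]
[0.581 0.321 0.014] [-0.03 -0.01  1.74]
```

View pics/w2.png

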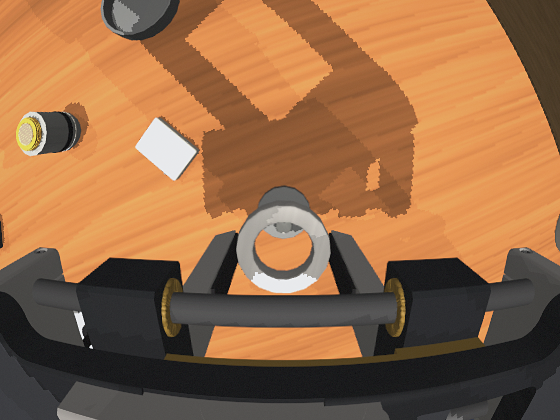

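The ring at (284,248) is held level, and the post shows through the hole at (284,228), as expected from this angle. I lower it now.

Request:
{"api": "drive_tool", "payload": {"commands": [[-0.03, -0.01, 0.2, 0, 0, 0], [0, 0, 0.3, 0, 0, 0], [0, 0, 0.3, 0, 0, 0], [0, 0, 0.3, 0, 0, 0], [0, 0, 0.3, 0, 0, 0], [0, 0, 0.2, 0, 0, 0], [0, 0, 0.15, 0, 0, 0], [0, 0, 0, 0, 0, 0], [0, 0, 0, 0, 0, 0]]}}

```text
time: 6.42
tool_pos: [0.5821, 0.3205, 0.0141]
ee_rot: [3.141, 0.001, 2.774]
wrist_force: [-0.1, 0.1, -1.5]
width: 0.0528
finger_force: 30.0
```

Request:
{"api": "drive_tool", "payload": {"commands": [[0, 0, 0, 0, 0, 0], [0, 0, 0, 0, 0, 0], [0, 0, 0, 0, 0, 0], [0, 0, 0, 0, 0, 0], [0, 0, 0, 0, 0, 0], [0, 0, -0.4, 0, 0, 0], [0, 0, -0.9, 0, 0, 0], [0, 0, -0.9, 0, 0, 0], [0, 0, -0.6, 0, 0, 0], [0, 0, -0.1, 0, 0, 0], [0, 0, 0, 0, 0, 0]], "gripper": 0}}

```text
time: 7.8
tool_pos: [0.5816, 0.3203, 0.1296]
ee_rot: [3.141, 0.0, 2.774]
wrist_force: [0.2, 0.7, -0.9]
width: 0.0941
finger_force: 0.0
```

```bash
python3 d.py 100 .4375 .162 .12 .4375 .162 .023; python3 - <<'E'
from h import *
W=cloud(snapshot("scene")); m=(np.hypot(W[...,0]-.581,W[...,1]-.322)<.045)&(W[...,2]>.014)&(W[...,2]<.03); p=W[m]
print(len(p),((p.min(0)+p.max(0))/2).round(3),np.ptp(p,axis=0).round(3),p.max(0))
E
```

```text
t 7.8 turn [ 0.    0.   10.28]
[0.4375 0.162  0.12  ] [-3.27 -4.23  0.24]
[0.4375 0.162  0.023 ] [ 0.   -0.    2.42]
210 [0.582 0.319 0.022] [0.053 0.053 0.015] [0.60829602 0.34570378 0.02932238]
```

The ring is seated, with its footprint centred at (0.582, 0.319). Next is the larger objective.

Request:
{"api": "drive_tool", "payload": {"commands": [[0, 0, 0, 0, 0, 0.5], [0, 0, 0, 0, 0, 0.98], [0, 0, 0, 0, 0, 1], [0, 0, 0, 0, 0, 1], [0, 0, 0, 0, 0, 1], [0, 0, 0, 0, 0, 1], [0, 0, 0, 0, 0, 1], [0, 0, 0, 0, 0, 1], [0, 0, 0, 0, 0, 1], [0, 0, 0, 0, 0, 1], [0, 0, 0, 0, 0, 0.8], [-0.3, -0.4, 0, 0, 0, 0], [-0.6, -0.8, 0, 0, 0, 0], [-0.6, -0.8, 0, 0, 0, 0], [-0.6, -0.8, 0, 0, 0, 0], [-0.6, -0.8, 0.1, 0, 0, 0], [-0.4, -0.45, 0.1, 0, 0, 0], [-0.17, -0.18, 0, 0, 0, 0], [0, 0, 0, 0, 0, 0], [0, 0, 0, 0, 0, 0]]}}

```text
time: 10.35
tool_pos: [0.4384, 0.1626, 0.1215]
ee_rot: [3.141, -0.0, 1.746]
wrist_force: [-0.2, 0.7, 0.1]
width: 0.0937
finger_force: 0.0
```

```bash
python3 d.py 100 .4375 .162 .023; python3 - <<'E'
from h import *
s=snapshot("wrist"); cv2.imwrite("pics/w3.png",s["image"])
R=cv2.Rodrigues(np.array(s["rvec"],float))[0]
for p in([.4375,.162,.062],[.4375,.162,0]):
    q=R@np.array(p)+np.array(s["tvec"]).ravel(); th=np.arctan2(np.hypot(*q[:2]),q[2]); u=q[:2]/np.hypot(*q[:2])*th*s["fx"]+[s["cx"],s["cy"]]; print(u.round(),q)
E
```

```text
t 10.35 turn [ 0.   -0.    0.01]
[0.4375 0.162  0.023 ] [-0.01 -0.02  2.46]
[282. 216.] [-0.00087364  0.0078436   0.24799637]
[282. 199.] [-0.00090349 -0.00647277  0.30832083]
```

View pics/w3.png

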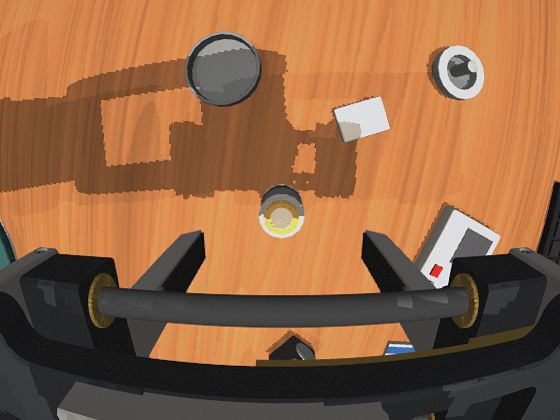

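The objective's top is at (282,218), against a predicted (282,216). The ring is seen lying over the post at (458,72). I lower and grip.

Request:
{"api": "drive_tool", "payload": {"commands": [[-0.01, -0.02, 0.4, 0, 0, 0], [0, 0, 0.7, 0, 0, 0], [0, 0, 0.7, 0, 0, 0], [0, 0, 0.4, 0, 0, 0], [0, 0, 0.23, 0, 0, 0], [0, 0, 0, 0, 0, 0], [0, 0, 0, 0, 0, 0]]}}

```text
time: 11.28
tool_pos: [0.438, 0.1617, 0.0253]
ee_rot: [3.14, -0.0, 1.746]
wrist_force: [0.3, 1.0, 0.8]
width: 0.0941
finger_force: 0.0
```

Request:
{"api": "drive_tool", "payload": {"commands": [[0, 0, 0, 0, 0, 0], [0, 0, 0, 0, 0, 0], [0, 0, 0, 0, 0, 0], [0, 0, 0, 0, 0, 0], [0, 0, 0, 0, 0, 0], [0, 0, 0, 0, 0, 0], [0, 0, 0, 0, 0, 0], [0, 0, 0, 0, 0, 0], [0, 0, 0, 0, 0, 0], [0, 0, 0, 0, 0, 0]], "gripper": 1}}

```text
time: 12.52
tool_pos: [0.4371, 0.1615, 0.0242]
ee_rot: [3.142, -0.0, 1.746]
wrist_force: [1.1, -0.8, -0.6]
width: 0.0355
finger_force: 30.0
```

```bash
python3 d.py 100 .437 .162 .065 .365 .2735 .065 .365 .2735 .028
```

```text
t 12.525 turn [ 0. -0.  0.]
[0.437 0.162 0.065] [ 0.01 -0.   -1.02]
[0.365  0.2735 0.065 ] [ 3.06 -1.29 -0.  ]
[0.365  0.2735 0.028 ] [ 0.   -0.    0.93]
```

Request:
{"api": "drive_tool", "payload": {"commands": [[0, 0, -0.3, 0, 0, 0], [0, 0, -0.5, 0, 0, 0], [0, 0, -0.3, 0, 0, 0], [0.4, -0.2, 0, 0, 0, 0], [0.7, -0.3, 0, 0, 0, 0], [0.7, -0.3, 0, 0, 0, 0], [0.7, -0.3, 0, 0, 0, 0], [0.4, -0.15, 0, 0, 0, 0], [0.16, -0.04, 0, 0, 0, 0], [0, 0, 0, 0, 0, 0], [0, 0, 0, 0, 0, 0]]}}

```text
time: 13.9
tool_pos: [0.3651, 0.2727, 0.0681]
ee_rot: [-3.141, 0.0, 1.745]
wrist_force: [0.2, 0.4, -1.4]
width: 0.0353
finger_force: 30.0
```

```bash
python3 d.py 100 .365 .2735 .029
```

```text
t 13.9 turn [-0.  0. -0.]
[0.365  0.2735 0.029 ] [0.02 0.   0.98]
```

Request:
{"api": "drive_tool", "payload": {"commands": [[0.02, 0, 0.2, 0, 0, 0], [0, 0, 0.25, 0, 0, 0], [0, 0, 0.25, 0, 0, 0], [0, 0, 0.2, 0, 0, 0], [0, 0, 0.1, 0, 0, 0], [0, 0, 0, 0, 0, 0], [0, 0, 0, 0, 0, 0]]}}

```text
time: 14.78
tool_pos: [0.365, 0.274, 0.0283]
ee_rot: [3.141, -0.0, 1.746]
wrist_force: [0.6, 0.0, -1.1]
width: 0.0357
finger_force: 30.0
```

Request:
{"api": "drive_tool", "payload": {"commands": [[0, 0, 0, 0, 0, 0], [0, 0, 0, 0, 0, 0], [0, 0, 0, 0, 0, 0], [0, 0, 0, 0, 0, 0], [0, 0, 0, 0, 0, 0], [0, 0, -0.4, 0, 0, 0], [0, 0, -0.9, 0, 0, 0], [0, 0, -0.9, 0, 0, 0], [0, 0, -0.4, 0, 0, 0], [0, 0, 0, 0, 0, 0], [0, 0, 0, 0, 0, 0]], "gripper": 0}}

```text
time: 16.15
tool_pos: [0.3641, 0.2734, 0.1308]
ee_rot: [-3.139, 0.001, 1.746]
wrist_force: [0.1, 0.8, -0.0]
width: 0.0944
finger_force: 0.0
```

```bash
python3 d.py 57.5 .4795 -.012 .12 .4795 -.012 .017; python3 - <<'E'
from h import *
s=snapshot("scene");W=cloud(s); m=(np.hypot(W[...,0]-.365,W[...,1]-.2735)<.04)&(W[...,2]>.05)&(W[...,2]<.08); p=W[m]
print(len(p),((p.min(0)+p.max(0))/2).round(3),np.ptp(p,axis=0).round(3),p.max(0))
E
```

```text
t 16.15 turn [-0.02  0.02  7.42]
[ 0.4795 -0.012   0.12  ] [-4.47  6.27  0.27]
[ 0.4795 -0.012   0.017 ] [ 0.   -0.    2.58]
124 [0.365 0.274 0.06 ] [0.039 0.037 0.019] [0.38449598 0.29245934 0.06937288]
```

Request:
{"api": "drive_tool", "payload": {"commands": [[0, 0, 0, 0, 0, 0.6], [0, 0, 0, 0, 0, 1], [0, 0, 0, 0, 0, 1], [0, 0, 0, 0, 0, 1], [0, 0, 0, 0, 0, 1], [0, 0, 0, 0, 0, 1], [0, 0, 0, 0, 0, 1], [0, 0, 0, 0, 0, 0.82], [-0.3, 0.4, 0, 0, 0, 0], [-0.6, 0.85, 0, 0, 0, 0], [-0.6, 0.85, 0, 0, 0, 0], [-0.6, 0.85, 0, 0, 0, 0], [-0.6, 0.85, 0, 0, 0, 0], [-0.6, 0.85, 0, 0, 0, 0], [-0.6, 0.85, 0, 0, 0, 0], [-0.4, 0.55, 0.27, 0, 0, 0], [-0.17, 0.22, 0, 0, 0, 0], [0, 0, 0, 0, 0, 0], [0, 0, 0, 0, 0, 0]]}}

```text
time: 18.58
tool_pos: [0.4801, -0.0108, 0.1216]
ee_rot: [-3.141, -0.0, 1.005]
wrist_force: [0.5, 1.1, 0.5]
width: 0.0941
finger_force: 0.0
```

```bash
python3 d.py 57.5 .4795 -.012 .017; python3 - <<'E'
from h import *
s=snapshot("wrist"); cv2.imwrite("pics/w4.png",s["image"])
R=cv2.Rodrigues(np.array(s["rvec"],float))[0]
for p in([.4795,-.012,.042],):
    q=R@np.array(p)+np.array(s["tvec"]).ravel(); th=np.arctan2(np.hypot(*q[:2]),q[2]); u=q[:2]/np.hypot(*q[:2])*th*s["fx"]+[s["cx"],s["cy"]]; print(u.round(),q)
E
```

```text
t 18.575 turn [-0.   -0.    0.01]
[ 0.4795 -0.012   0.017 ] [-0.03  0.    2.61]
[282. 211.] [-0.00117343  0.00465087  0.26790908]
```

View pics/w4.png

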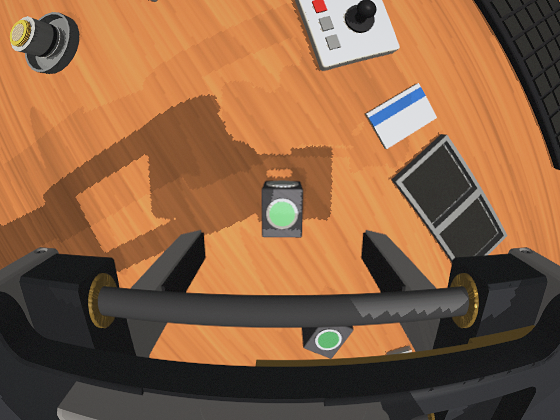

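Cube 1 is square between the fingers, with its window at (282,214). The larger objective stands upright in its pot at (45,40).

Request:
{"api": "drive_tool", "payload": {"commands": [[-0.03, 0, 0.4, 0, 0, 0], [0, 0, 0.8, 0, 0, 0], [0, 0, 0.7, 0, 0, 0], [0, 0, 0.4, 0, 0, 0], [0, 0, 0.3, 0, 0, 0], [0, 0, 0, 0, 0, 0], [0, 0, 0, 0, 0, 0]]}}

```text
time: 19.5
tool_pos: [0.4806, -0.0128, 0.0184]
ee_rot: [3.14, -0.001, 1.004]
wrist_force: [-0.1, -0.3, 0.2]
width: 0.0938
finger_force: 0.0
```

Request:
{"api": "drive_tool", "payload": {"commands": [[0, 0, 0, 0, 0, 0], [0, 0, 0, 0, 0, 0], [0, 0, 0, 0, 0, 0], [0, 0, 0, 0, 0, 0], [0, 0, 0, 0, 0, 0], [0, 0, 0, 0, 0, 0], [0, 0, 0, 0, 0, 0], [0, 0, 0, 0, 0, 0], [0, 0, 0, 0, 0, 0], [0, 0, 0, 0, 0, 0]], "gripper": 1}}

```text
time: 20.75
tool_pos: [0.4796, -0.0126, 0.0174]
ee_rot: [-3.141, -0.0, 1.004]
wrist_force: [-1.4, 0.2, 0.8]
width: 0.0338
finger_force: 30.0
```

```bash
python3 d.py 57.5 .4795 -.012 .06 .6206 -.0765 .06 .6206 -.0765 .022
```

```text
t 20.75 turn [-0. -0.  0.]
[ 0.4795 -0.012   0.06  ] [ 0.01 -0.01 -1.06]
[ 0.6206 -0.0765  0.06  ] [0.54 3.84 0.  ]
[ 0.6206 -0.0765  0.022 ] [ 0.   -0.    0.95]
```

Request:
{"api": "drive_tool", "payload": {"commands": [[0, 0, -0.3, 0, 0, 0], [0, 0, -0.5, 0, 0, 0], [0, 0, -0.3, 0, 0, 0], [0.06, 0.4, 0, 0, 0, 0], [0.1, 0.75, 0, 0, 0, 0], [0.1, 0.75, 0, 0, 0, 0], [0.1, 0.75, 0, 0, 0, 0], [0.1, 0.75, 0, 0, 0, 0], [0.08, 0.3, 0, 0, 0, 0], [0, 0.14, 0, 0, 0, 0], [0, 0, 0, 0, 0, 0], [0, 0, 0, 0, 0, 0]]}}

```text
time: 22.25
tool_pos: [0.6203, -0.0766, 0.0616]
ee_rot: [-3.141, -0.0, 1.004]
wrist_force: [0.3, -0.7, -0.4]
width: 0.0341
finger_force: 30.0
```

```bash
python3 d.py 57.5 .6206 -.0765 .022;  python3 - <<'E'
from h import *
s=snapshot("wrist"); cv2.imwrite("pics/w5.png",s["image"])
E
```

```text
t 22.25 turn [-0.   -0.    0.01]
[ 0.6206 -0.0765  0.022 ] [0.01 0.01 0.99]
```

View pics/w5.png

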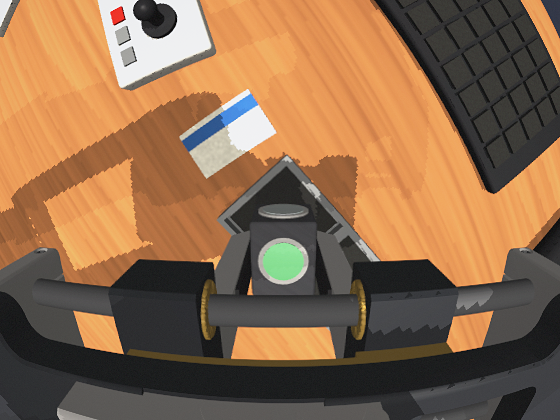

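The cube is over the upper bay, whose outer corner is at (287,157). I lower and release.

Request:
{"api": "drive_tool", "payload": {"commands": [[0, 0, 0.2, 0, 0, 0], [0, 0, 0.25, 0, 0, 0], [0, 0, 0.25, 0, 0, 0], [0, 0, 0.2, 0, 0, 0], [0, 0, 0.1, 0, 0, 0], [0, 0, 0, 0, 0, 0], [0, 0, 0, 0, 0, 0]]}}

```text
time: 23.18
tool_pos: [0.6211, -0.077, 0.0215]
ee_rot: [3.141, -0.0, 1.004]
wrist_force: [0.3, 0.4, 1.1]
width: 0.0336
finger_force: 30.0
```

Request:
{"api": "drive_tool", "payload": {"commands": [[0, 0, 0, 0, 0, 0], [0, 0, 0, 0, 0, 0], [0, 0, 0, 0, 0, 0], [0, 0, 0, 0, 0, 0], [0, 0, 0, 0, 0, 0], [0, 0, -0.4, 0, 0, 0], [0, 0, -0.9, 0, 0, 0], [0, 0, -0.9, 0, 0, 0], [0, 0, -0.4, 0, 0, 0], [0, 0, 0, 0, 0, 0], [0, 0, 0, 0, 0, 0]], "gripper": 0}}

```text
time: 24.55
tool_pos: [0.62, -0.0768, 0.1237]
ee_rot: [-3.139, 0.001, 1.004]
wrist_force: [-0.4, 0.7, -0.5]
width: 0.0938
finger_force: 0.0
```

```bash
python3 d.py 29 .4485 -.1428 .12 .4485 -.1428 .017; python3 - <<'E'
from h import *
s=snapshot("scene");W=cloud(s); m=(np.hypot(W[...,0]-.6206,W[...,1]+.0765)<.05)&(W[...,2]>.03)&(W[...,2]<.08); p=W[m]
print(len(p),((p.min(0)+p.max(0))/2).round(3),np.percentile(p[:,2],[50,95]))
E
```

```text
t 24.55 turn [-0.03  0.02  4.98]
[ 0.4485 -0.1428  0.12  ] [-4.55 -0.63  0.09]
[ 0.4485 -0.1428  0.017 ] [ 0.   -0.    2.58]
355 [ 0.623 -0.076  0.039] [0.04518687 0.04760562]
```

Request:
{"api": "drive_tool", "payload": {"commands": [[0, 0, 0, 0, 0, 0.6], [0, 0, 0, 0, 0, 1], [0, 0, 0, 0, 0, 1], [0, 0, 0, 0, 0, 1], [0, 0, 0, 0, 0, 0.9], [0, 0, 0, 0, 0, 0.48], [-0.4, -0.05, 0, 0, 0, 0], [-0.8, -0.1, 0, 0, 0, 0], [-0.8, -0.12, 0, 0, 0, 0], [-0.8, -0.12, 0, 0, 0, 0], [-0.8, -0.12, 0, 0, 0, 0], [-0.6, -0.08, 0, 0, 0, 0], [-0.35, -0.04, 0, 0, 0, 0], [0, 0, 0, 0, 0, 0], [0, 0, 0, 0, 0, 0]]}}

```text
time: 26.48
tool_pos: [0.45, -0.1429, 0.1252]
ee_rot: [-3.141, -0.0, 0.506]
wrist_force: [0.1, -0.1, -0.7]
width: 0.0943
finger_force: 0.0
```

```bash
python3 d.py 29 .4485 -.1428 .017; python3 - <<'E'
from h import *
s=snapshot("wrist"); cv2.imwrite("pics/w6.png",s["image"])
E
```

```text
t 26.475 turn [-0. -0. -0.]
[ 0.4485 -0.1428  0.017 ] [-0.03 -0.02  2.71]
```

View pics/w6.png

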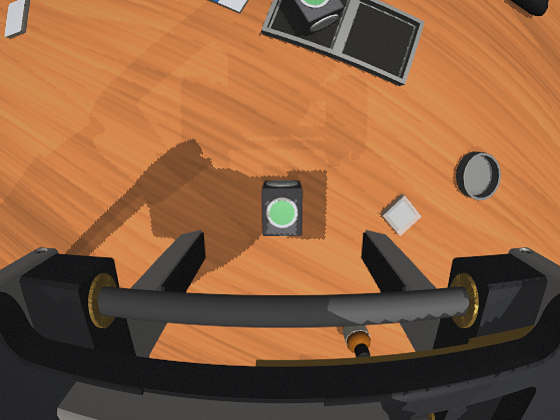

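Cube 2 is square between the fingers at (282,212), and cube 1 sits in its bay at (315,10).

Request:
{"api": "drive_tool", "payload": {"commands": [[-0.03, -0.02, 0.4, 0, 0, 0], [0, 0, 0.8, 0, 0, 0], [0, 0, 0.8, 0, 0, 0], [0, 0, 0.4, 0, 0, 0], [0, 0, 0.3, 0, 0, 0], [0, 0, 0, 0, 0, 0], [0, 0, 0, 0, 0, 0]]}}

```text
time: 27.4
tool_pos: [0.4489, -0.1434, 0.0185]
ee_rot: [3.14, -0.001, 0.506]
wrist_force: [-0.5, 0.5, -0.6]
width: 0.094
finger_force: 0.0
```

Request:
{"api": "drive_tool", "payload": {"commands": [[0, 0, 0, 0, 0, 0], [0, 0, 0, 0, 0, 0], [0, 0, 0, 0, 0, 0], [0, 0, 0, 0, 0, 0], [0, 0, 0, 0, 0, 0], [0, 0, 0, 0, 0, 0], [0, 0, 0, 0, 0, 0], [0, 0, 0, 0, 0, 0], [0, 0, 0, 0, 0, 0], [0, 0, 0, 0, 0, 0]], "gripper": 1}}

```text
time: 28.65
tool_pos: [0.448, -0.143, 0.0174]
ee_rot: [-3.141, -0.0, 0.506]
wrist_force: [-0.6, -0.1, -0.3]
width: 0.0338
finger_force: 30.0
```

```bash
python3 d.py 29 .4485 -.1428 .06 .6324 -.1465 .06 .6324 -.1465 .022
```

```text
t 28.65 turn [-0. -0. -0.]
[ 0.4485 -0.1428  0.06  ] [ 0.01  0.   -1.06]
[ 0.6324 -0.1465  0.06  ] [3.98 2.31 0.  ]
[ 0.6324 -0.1465  0.022 ] [ 0.   -0.    0.95]
```

Opening fully here could touch cube 1, so I will open the gripper only partly after placing.

Request:
{"api": "drive_tool", "payload": {"commands": [[0, 0, -0.3, 0, 0, 0], [0, 0, -0.5, 0, 0, 0], [0, 0, -0.4, 0, 0, 0], [0.4, 0.25, 0, 0, 0, 0], [0.75, 0.45, 0, 0, 0, 0], [0.75, 0.45, 0, 0, 0, 0], [0.75, 0.45, 0, 0, 0, 0], [0.75, 0.45, 0, 0, 0, 0], [0.4, 0.2, 0, 0, 0, 0], [0.18, 0.06, 0, 0, 0, 0], [0, 0, 0, 0, 0, 0], [0, 0, 0, 0, 0, 0]]}}

```text
time: 30.15
tool_pos: [0.6314, -0.1467, 0.0657]
ee_rot: [-3.141, 0.0, 0.506]
wrist_force: [0.2, 0.6, -1.0]
width: 0.0339
finger_force: 30.0
```

```bash
python3 d.py 29 .6324 -.1465 .022
```

```text
t 30.15 turn [-0.  0. -0.]
[ 0.6324 -0.1465  0.022 ] [0.02 0.01 1.09]
```

Request:
{"api": "drive_tool", "payload": {"commands": [[0.02, 0.01, 0.2, 0, 0, 0], [0, 0, 0.3, 0, 0, 0], [0, 0, 0.3, 0, 0, 0], [0, 0, 0.2, 0, 0, 0], [0, 0, 0.1, 0, 0, 0], [0, 0, 0, 0, 0, 0], [0, 0, 0, 0, 0, 0]]}}

```text
time: 31.02
tool_pos: [0.6332, -0.1467, 0.0215]
ee_rot: [3.141, -0.001, 0.506]
wrist_force: [0.4, 1.0, -0.4]
width: 0.0335
finger_force: 30.0
```

Request:
{"api": "drive_tool", "payload": {"commands": [[0, 0, 0, 0, 0, 0], [0, 0, 0, 0, 0, 0], [0, 0, 0, 0, 0, 0], [0, 0, 0, 0, 0, 0], [0, 0, -0.4, 0, 0, 0], [0, 0, -0.9, 0, 0, 0], [0, 0, -0.9, 0, 0, 0], [0, 0, -0.4, 0, 0, 0], [0, 0, 0, 0, 0, 0], [0, 0, 0, 0, 0, 0]], "gripper": 0.5}}

```text
time: 32.28
tool_pos: [0.6321, -0.1464, 0.1237]
ee_rot: [-3.139, 0.002, 0.506]
wrist_force: [0.4, -0.6, -0.8]
width: 0.047
finger_force: 0.0
```

```bash
python3 d.py 29 .4805 -.4305 .12 .4805 -.4305 .017; python3 - <<'E'
from h import *
s=snapshot("scene");W=cloud(s)
for c in((.6206,-.0765),(.6324,-.1465)):
    m=(np.hypot(W[...,0]-c[0],W[...,1]-c[1])<.04)&(W[...,2]>.04)&(W[...,2]<.08); p=W[m]
    print(len(p),((p.min(0)+p.max(0))/2).round(3),np.percentile(p[:,2],[50,95]))
E
```

```text
t 32.275 turn [-0.02  0.02 -0.  ]
[ 0.4805 -0.4305  0.12  ] [-6.76  4.38  0.09]
[ 0.4805 -0.4305  0.017 ] [ 0.   -0.    2.58]
319 [ 0.623 -0.077  0.045] [0.04591937 0.04809598]
364 [ 0.634 -0.147  0.045] [0.04584997 0.04809608]
```

Request:
{"api": "drive_tool", "payload": {"commands": [[-0.4, 0.25, 0, 0, 0, 0], [-0.8, 0.5, 0, 0, 0, 0], [-0.8, 0.55, 0, 0, 0, 0], [-0.8, 0.55, 0, 0, 0, 0], [-0.8, 0.55, 0, 0, 0, 0], [-0.8, 0.5, 0, 0, 0, 0], [-0.8, 0.5, 0, 0, 0, 0], [-0.8, 0.5, 0, 0, 0, 0], [-0.5, 0.35, 0, 0, 0, 0], [-0.26, 0.13, 0, 0, 0, 0], [0, 0, 0, 0, 0, 0], [0, 0, 0, 0, 0, 0]], "gripper": 0}}

```text
time: 33.83
tool_pos: [0.482, -0.4299, 0.1254]
ee_rot: [-3.141, -0.001, 0.507]
wrist_force: [-0.3, -0.0, -0.8]
width: 0.0939
finger_force: 0.0
```

```bash
python3 d.py 29 .4805 -.4305 .017; python3 - <<'E'
from h import *
s=snapshot("wrist"); cv2.imwrite("pics/w7.png",s["image"])
R=cv2.Rodrigues(np.array(s["rvec"],float))[0]
for p in([.4805,-.4305,.048],):
    q=R@np.array(p)+np.array(s["tvec"]).ravel(); th=np.arctan2(np.hypot(*q[:2]),q[2]); u=q[:2]/np.hypot(*q[:2])*th*s["fx"]+[s["cx"],s["cy"]]; print(u.round(),q)
E
```

```text
t 33.825 turn [-0.   -0.01  0.01]
[ 0.4805 -0.4305  0.017 ] [-0.04 -0.    2.71]
[280. 213.] [-0.0020996   0.00609443  0.26604389]
```

View pics/w7.png

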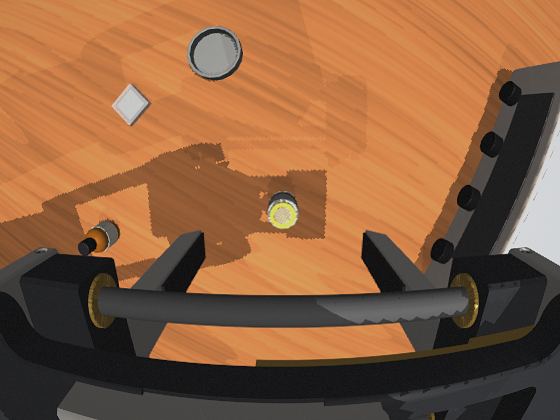

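The smaller objective's thread is at (282,213), as predicted. The instrument box on the right is clear of the gripper.

Request:
{"api": "drive_tool", "payload": {"commands": [[-0.04, 0, 0.4, 0, 0, 0], [0, 0, 0.8, 0, 0, 0], [0, 0, 0.8, 0, 0, 0], [0, 0, 0.4, 0, 0, 0], [0, 0, 0.3, 0, 0, 0], [0, 0, 0, 0, 0, 0], [0, 0, 0, 0, 0, 0]]}}

```text
time: 34.75
tool_pos: [0.4806, -0.4324, 0.0188]
ee_rot: [3.139, -0.001, 0.506]
wrist_force: [0.3, -0.2, 0.6]
width: 0.0938
finger_force: 0.0
```

Request:
{"api": "drive_tool", "payload": {"commands": [[0, 0, 0, 0, 0, 0], [0, 0, 0, 0, 0, 0], [0, 0, 0, 0, 0, 0], [0, 0, 0, 0, 0, 0], [0, 0, 0, 0, 0, 0], [0, 0, 0, 0, 0, 0], [0, 0, 0, 0, 0, 0], [0, 0, 0, 0, 0, 0], [0, 0, 0, 0, 0, 0], [0, 0, 0, 0, 0, 0], [0, 0, 0, 0, 0, 0]], "gripper": 1}}

```text
time: 36.12
tool_pos: [0.4799, -0.4316, 0.0174]
ee_rot: [-3.141, -0.0, 0.506]
wrist_force: [-1.1, 0.0, 1.0]
width: 0.0248
finger_force: 30.0
```

```bash
python3 d.py 29 .4805 -.4305 .06 .575 -.307 .06 .575 -.307 .022
```

```text
t 36.125 turn [-0. -0. -0.]
[ 0.4805 -0.4305  0.06  ] [ 0.03 -0.02 -1.06]
[ 0.575 -0.307  0.06 ] [ 3.56 -1.56 -0.  ]
[ 0.575 -0.307  0.022] [ 0.   -0.    0.95]
```

Request:
{"api": "drive_tool", "payload": {"commands": [[0, 0, -0.3, 0, 0, 0], [0, 0, -0.5, 0, 0, 0], [0, 0, -0.4, 0, 0, 0], [0.4, -0.2, 0, 0, 0, 0], [0.7, -0.32, 0, 0, 0, 0], [0.7, -0.32, 0, 0, 0, 0], [0.7, -0.32, 0, 0, 0, 0], [0.6, -0.25, 0, 0, 0, 0], [0.35, -0.12, 0, 0, 0, 0], [0.14, -0.05, 0, 0, 0, 0], [0, 0, 0, 0, 0, 0], [0, 0, 0, 0, 0, 0]]}}

```text
time: 37.62
tool_pos: [0.5744, -0.3076, 0.0654]
ee_rot: [3.142, 0.0, 0.505]
wrist_force: [0.4, -0.3, -0.9]
width: 0.025
finger_force: 30.0
```

```bash
python3 d.py 29 .575 -.307 .022; python3 - <<'E'
from h import *
s=snapshot("wrist"); cv2.imwrite("pics/w8.png",s["image"])
E
```

```text
t 37.625 turn [ 0.    0.   -0.01]
[ 0.575 -0.307  0.022] [ 0.02 -0.01  1.09]
```

View pics/w8.png

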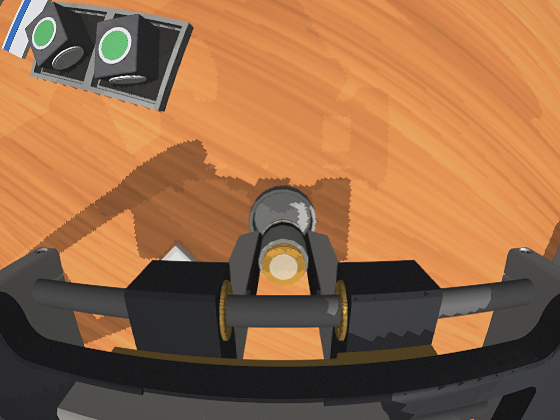

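Both cubes sit flat in their bays at (45,35) and (115,45). The objective is held upright over the pot at (284,215).

Request:
{"api": "drive_tool", "payload": {"commands": [[0.02, -0.01, 0.2, 0, 0, 0], [0, 0, 0.3, 0, 0, 0], [0, 0, 0.3, 0, 0, 0], [0, 0, 0.2, 0, 0, 0], [0, 0, 0.1, 0, 0, 0], [0, 0, 0, 0, 0, 0], [0, 0, 0, 0, 0, 0]]}}

```text
time: 38.55
tool_pos: [0.5757, -0.3062, 0.0216]
ee_rot: [3.141, -0.0, 0.506]
wrist_force: [0.7, -0.6, -1.6]
width: 0.0258
finger_force: 30.0
```

Request:
{"api": "drive_tool", "payload": {"commands": [[0, 0, 0, 0, 0, 0], [0, 0, 0, 0, 0, 0], [0, 0, 0, 0, 0, 0], [0, 0, 0, 0, 0, 0], [0, 0, 0, 0, 0, 0], [0, 0, -0.4, 0, 0, 0], [0, 0, -0.9, 0, 0, 0], [0, 0, -0.9, 0, 0, 0], [0, 0, -0.9, 0, 0, 0], [-0.5, 0, -0.4, 0, 0, 0], [-0.9, 0, 0, 0, 0, 0], [-0.9, 0, 0, 0, 0, 0], [-0.5, 0, 0, 0, 0, 0], [0, 0, 0, 0, 0, 0], [0, 0, 0, 0, 0, 0]], "gripper": 0}}

```text
time: 40.42
tool_pos: [0.4779, -0.36, 0.1613]
ee_rot: [-3.141, -0.001, 0.506]
wrist_force: [0.2, 0.3, -0.3]
width: 0.0938
finger_force: 0.0
```

```bash
python3 - <<'E'
from h import *
s=snapshot("scene");W=cloud(s)
for k,c,h in(("OS",(.575,-.307),.042),("C2",(.6324,-.1465),.04),("C1",(.6206,-.0765),.04),("OL",(.365,.2735),.05),("ring",(.581,.321),.015)):
    m=(np.hypot(W[...,0]-c[0],W[...,1]-c[1])<.04)&(W[...,2]>h)&(W[...,2]<.08); p=W[m]
    print(k,len(p),((p.min(0)+p.max(0))/2).round(3),np.percentile(p[:,2],[50,95]).round(3))
cv2.imwrite("pics/end.png",cv2.resize(s["image"][110:350,60:430],None,fx=2,fy=2,interpolation=2))
E
```

```text
OS 164 [ 0.578 -0.305  0.048] [0.051 0.054]
C2 367 [ 0.636 -0.146  0.045] [0.046 0.048]
C1 320 [ 0.623 -0.076  0.045] [0.046 0.048]
OL 119 [0.365 0.275 0.059] [0.06  0.067]
ring 240 [0.582 0.319 0.031] [0.021 0.041]
```

View pics/end.png

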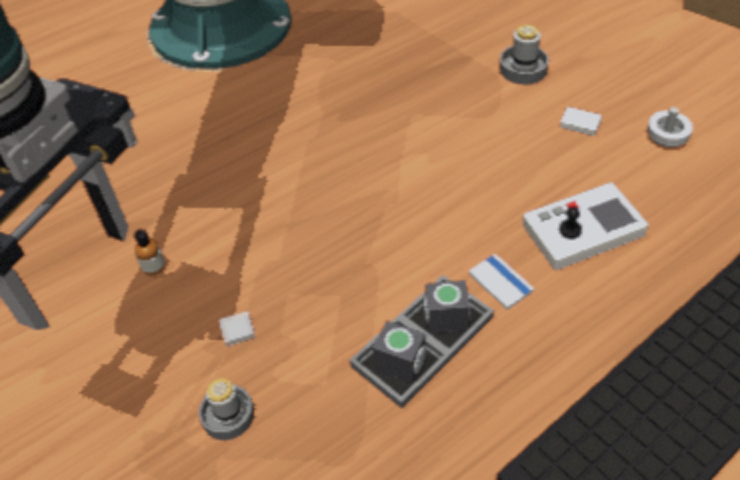

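All five pieces are in place in the picture: the objectives at (222,400) and (525,55), the cubes at (399,340) and (446,294), and the ring at (670,128). The gripper is clear, so I hand the job in.

```bash
python3 -c "
from bench import close_job; print(close_job())"
```

```text
the job is handed in; nothing more can be done
None
```

I placed all five pieces in their storage places, lowered and released each one, and handed the job in at about 41 s of the 128 s allowed; the hand-in call returned no verdict.

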